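Find the stamped job tray and push it to the dispatch rail

TASK

Check under both job trays, first the left one (as seen from the robot), then the right one: press the tray's front bar down nearly to the bench so that the tray rocks up on its front edge and shows its underside, hold it there a moment and let it back down flat. Then push the tray with the red stamp on its white underside across the bench until its back is flush against the yellow-striped dispatch rail, and leave the other tray about where it stands. Do not pick up a tray, and leave the bottle, the jar and the hand tool alone.

Things in the scene. Friction and masses are not known exactly. Their poses are not given: they have to be found in the camera images.
- tray_a: one of two look-alike open pale wooden job trays, loose, about 0.45 kg: 100 mm deep (its x) by 130 mm wide (its y), walls 50 mm high, 6 mm thick, filled to 24 mm with a dark pad in which ring blanks are fixed; a steel bar stands off its front. Only one of the two has the red stamp underneath. Origin: centre of its underside; x points to its back (away from the robot), z up
- tray_b: one of two look-alike open pale wooden job trays, loose, about 0.45 kg: 100 mm deep (its x) by 130 mm wide (its y), walls 50 mm high, 6 mm thick, filled to 24 mm with a dark pad in which ring blanks are fixed; a steel bar stands off its front. Only one of the two has the red stamp underneath. Origin: centre of its underside; x points to its back (away from the robot), z up
- stamp (a point): centre of the stamp, a red disc 76 mm across with a white stripe, in the middle of the underside of the tray that has it; unseen while that tray lies flat
- tray_a_front (a point): middle of tray_a's front bottom edge (towards the robot), on the bench: the edge it rocks on when the bar is pressed; let go, it drops back flat
- tray_a_back (a point): middle of tray_a's back bottom edge (away from the robot)
- tray_a_bar (a point): centre of tray_a's front bar, on its axis: round, 10 mm thick, 50 mm wide along the tray's y, carried by two slanted arms 40 mm in front of the front face, its axis 75 mm above the bench. Pressing it down (4 to 8 N) rocks the tray up about its front bottom edge; the bar meets the bench at about 1.02 rad of tilt
- tray_b_front (a point): middle of tray_b's front bottom edge (towards the robot), on the bench: the edge it rocks on when the bar is pressed; let go, it drops back flat
- tray_b_back (a point): middle of tray_b's back bottom edge (away from the robot)
- tray_b_bar (a point): centre of tray_b's front bar, on its axis: round, 10 mm thick, 50 mm wide along the tray's y, carried by two slanted arms 40 mm in front of the front face, its axis 75 mm above the bench. Pressing it down (4 to 8 N) rocks the tray up about its front bottom edge; the bar meets the bench at about 1.02 rad of tilt
- rail: the dispatch rail: fixed aluminium bar with yellow stripes, 700 mm long (its y), 25 mm thick, 30 mm high, lying across the bench beyond the trays. Origin: middle of the foot of the face that looks to the robot; x points away from the robot, square to that face
- flux: small green bottle with yellow cap, 30 mm across, 75 mm high, loose, standing between the trays; origin at its base
- jar: white jar with steel lid, 56 mm across, 60 mm high, loose, to the left of the trays; origin at its base
- graver: dark wooden mushroom-shaped hand tool standing on its 40 mm head, 85 mm high, loose, to the right of the trays; origin at its base
Mind the look-alikes: they are no part of the job. What is shaped like the tray_b but orange or purple is not meant.

How it is judged:
By the outcome, as a careful person would: the job done as asked, in the order asked, and still so for the second after the job is handed in, with the robot touching nothing.
It also fails if it takes over 67 s, if anything falls off the work surface, if the arm or the gripper's body presses on something with over 40 N, if the wrist force passes 120 N, or if a joint passes its speed limit or range.

ROBOT

A 6-joint arm with a two-finger parallel gripper is mounted at the origin on the work surface. World frame = base frame: x ahead of the robot, y to its left, z up, the work surface at z = 0. Lengths are in m, angles in rad, forces in N, time in s.
With the tool pointing down it reaches from about 0.3 to 0.775 m from the base axis. Payload 14.6 kg.
Tool frame: the origin (TCP) lies on the centre line of the jaws, within the pads' length; the fingertips stand 19 mm ahead of it and the grasp point (between the pads) is the TCP; z points along the fingers, x is the direction in which the jaws open and shut, and the axes are right-handed (so a half turn about z gives the same grasp; the last joint's range is limited). The gripper opens to 94 mm and grips with 3 to 60 N. Pads are 16 mm wide; open, the fingers measure 119 mm over their backs; the gripper's body (75 mm by 177 mm) begins 78 mm behind the grasp point.
Start: joints at [1.216, 0.3, 1.521, -0, 1.321, -0.067], TCP at [0.156, 0.527, 0.224] pointing down, gripper open.
Joint ranges: [-3.03, 3.03], [-0.79, 2.21], [0.23, 2.52], [-1.04, 4.18], [0, 3.07], [-2.55, 2.55]. Speed limits (rad/s): [2.22, 2.22, 2.57, 3.14, 3.14, 3.14].

INTERFACE

Orientations are given as [roll, pitch, yaw] about the fixed x, y, z axes, in that order (R = Rz(yaw) Ry(pitch) Rx(roll)).
In Python, from station import ctrl, imaging gives the robot as it stands.
- The arm moves only by the shell command python3 -m handwheel 'ROWS' [OPENING] [FORCE]. ROWS is JSON, a list that holds one entry, the list of rows, each a list of 4 numbers: the shift along the tool's x, y, z in m, then the turn about the tool's z in rad. A call has 1 to 10 rows; each row shifts and turns the pose as measured when the row begins, along the tool's axes as they then stand; what a row does not reach is not made up. A row lasts 1/10 s, in which the tool goes at most 50 mm and 8.59 degrees, less where a joint would pass 70% of its speed; a pose out of reach is approached as far as the arm can. A call is refused whole if a number of a shift passes 0.05 or a number of a turn 0.15, either way. A call with a gripper value outside its range is refused whole. OPENING is the finger opening in m, from 0 to 0.094, set as the call begins (- or left out, the last holds). The fingers move at their own pace and stop on an object; FORCE is the grip in N (left out, the last holds). Time passes only in rows, so rows that do not move let the fingers close. It gives the time, the measured TCP pose, the force and the opening at its end, in the units of the state.
- ctrl.get_obs(): the state, without advancing time (a new reading comes with each control period).
- imaging.camera(name): name is "scene" or "top" or "wrist"; returns the picture (480x640x3 uint8, red, green, blue); there is no depth.
- imaging.camera_model(name): a dict with "camera_matrix" (3x3 intrinsics, pixels), "position" and "attitude" of the camera in the world. Camera axes: x right, y up, looking along -z (the intrinsics and any distortion apply to the point x, -y, -z); pixel columns grow to the right and rows downward; lengths in m; the calibration is good to about 2 mm. A picture is of the moment at which its call begins: read the wrist's pose just before it. camera_model takes no time and is no camera call; for the wrist camera it gives the pose at the moment of the call.
- ctrl.hand_in(): hands the job in, once; it reports no verdict.
The state is a dict: "time_s": time; "qpos": joint angles; "joint_vel": joint speeds; "tau": joint torques, N m; "ee_pos": TCP position; "eef_rot": TCP orientation; "force": force on the tool from outside, world axes, zero at the start; "moment": the same for the moment, N m; "grip_width": finger opening in m.
Only numpy, scipy, OpenCV 4.12 (cv2) and the standard library are available. Lean on these libraries where they do the work, as an engineer would, in place of code of your own. Each camera call takes 0.05 s, during which the arm holds its last target. There are 200 camera calls.

## Working session

There is one attempt and no reset: what is moved stays moved. The work goes in short steps, Python scripts to look and compute and a shell command to move; the robot and the scene stay as the last step left them, time stands still between calls to the robot, and variables do not carry over. Pictures are saved under pics/ and viewed, about 8 in all and at most 12, crops included, and the job is handed in when it is done.

```bash
ls; mkdir -p pics; cat > h.py <<'E'
import sys; sys.path.insert(0,'.')
import numpy as np, cv2
from station import ctrl, imaging
from scipy.spatial.transform import Rotation as R
def model(n):
    m=imaging.camera_model(n); return m
def rot(m):
    a=np.array(m['attitude'],float)
    return a if a.shape==(3,3) else (R.from_euler('xyz',a).as_matrix() if a.size==3 else None)
def ray(m,u,v):
    K=np.array(m['camera_matrix']); d=np.array([(u-K[0,2])/K[0,0],-(v-K[1,2])/K[1,1],-1.])
    return np.array(m['position']),rot(m)@d
def plane(m,u,v,z=0):
    p,d=ray(m,u,v); return p+d*(z-p[2])/d[2]
def proj(m,X):
    K=np.array(m['camera_matrix']); c=rot(m).T@(np.array(X)-np.array(m['position']))
    return K[0,0]*c[0]/-c[2]+K[0,2], K[1,1]*-c[1]/-c[2]+K[1,2]
def save(n,f):
    im=imaging.camera(n); cv2.imwrite('pics/'+f,im[:,:,::-1]); return im
E
python3 - <<'E'
from h import *
for n in("top","scene"):
    print(n,model(n)); save(n,n+'1.png')
print(ctrl.get_obs())
E
```

```text
pics
top {'camera_matrix': array([[595.39276473,   0.        , 323.09468615],
       [  0.        , 595.39276473, 233.9292456 ],
       [  0.        ,   0.        ,   1.        ]]), 'position': array([0.49311833, 0.00713835, 1.34594227]), 'attitude': array([ 0.05512607, -0.02209757, -1.56613057])}
scene {'camera_matrix': array([[448.05806093,   0.        , 320.40596443],
       [  0.        , 448.05806093, 239.87985165],
       [  0.        ,   0.        ,   1.        ]]), 'position': array([ 1.05563947, -0.62511851,  0.80381661]), 'attitude': array([ 0.82136479, -0.01464859,  0.65035205])}
{'time_s': 0.1, 'qpos': array([ 1.21640899e+00,  3.00375195e-01,  1.52150585e+00, -9.51138114e-06,
        1.32069192e+00, -6.66021689e-02]), 'joint_vel': array([ 0.00044373, -0.00159398, -0.00267344,  0.00166586,  0.00036967,
       -0.00043607]), 'tau': array([ 1.38727777e-03, -5.32639861e+01, -3.53289199e+01,  7.09779072e-02,
        2.33946828e-02, -6.85015198e-05]), 'ee_pos': array([0.15603942, 0.52718255, 0.22397075]), 'eef_rot': array([-3.14153660e+00,  9.78746579e-04,  1.28301354e+00]), 'force': array([-1.01938783e+00,  7.63213440e-04,  2.82426527e-01]), 'moment': array([-0.00254635,  0.01927559, -0.03595939]), 'grip_width': 0.09411509932627021}
```

View pics/top1.png

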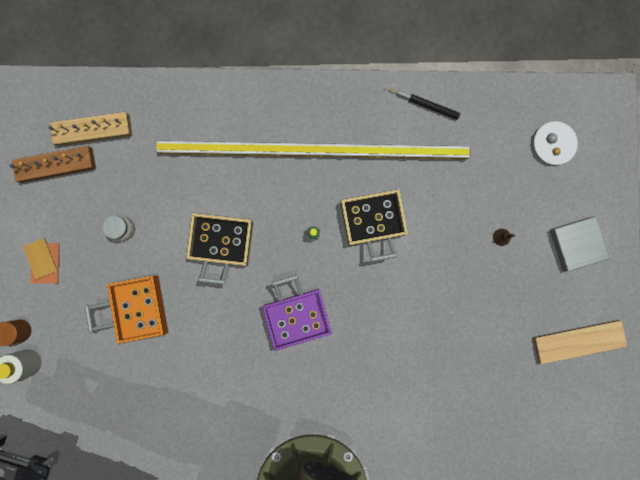

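View pics/scene1.png

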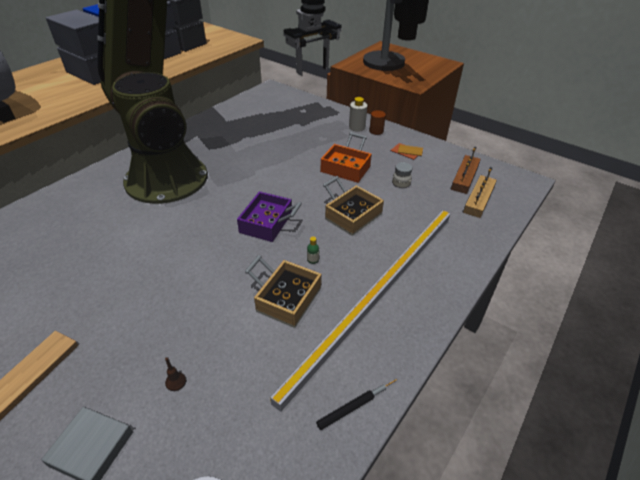

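The top view shows two pale trays: the left at about (219,240) and the right at (374,218). Orange (138,308) and purple (297,318) are the look-alikes and aren't part of the job. The flux is at (313,233), the jar at (118,228), the graver at (503,237), and the rail runs from (157,148) to (469,153). Next I'll measure the trays and the rail.

```bash
cat > meas.py <<'E'
from h import *
def trays(im,m,zs=0.05):
    hsv=cv2.cvtColor(im,cv2.COLOR_RGB2HSV)
    w=cv2.inRange(hsv,(10,40,120),(24,200,255)); out=[]
    for c in cv2.findContours(w,cv2.RETR_EXTERNAL,cv2.CHAIN_APPROX_NONE)[0]:
        u,v=c.reshape(-1,2).mean(0)
        if cv2.contourArea(cv2.convexHull(c))<1500 or not(150<u<460 and 100<v<300): continue
        P=np.array([plane(m,*p,zs)[:2] for p in c.reshape(-1,2)],np.float32)*1000
        out.append((c,P,cv2.minAreaRect(P)))
    return sorted(out,key=lambda t:-t[2][0][1])
def rail(im,m):
    hsv=cv2.cvtColor(im,cv2.COLOR_RGB2HSV); y=cv2.inRange(hsv,(24,120,120),(36,255,255)); y[165:]=0;y[:130]=0
    v,u=np.nonzero(y); P=np.array([plane(m,a,b,0.03)[:2] for a,b in zip(u,v)],np.float32)*1000
    return cv2.minAreaRect(P)
E
python3 - <<'E'
from meas import *
im=cv2.imread('pics/top1.png')[:,:,::-1].copy(); m=model('top')
big=cv2.resize(im[120:320,150:450],None,fx=2.66,fy=2.66,interpolation=cv2.INTER_CUBIC).copy()
for c,P,r in trays(im,m):
    print(r, 'box',cv2.boxPoints(r).round(1).tolist(), 'px',c.reshape(-1,2).min(0),c.reshape(-1,2).max(0))
print('rail',rail(im,m),cv2.boxPoints(rail(im,m)).tolist())
# gray profile across the rail for its edges
for u in (200,430):print([ (v,im[v,u].tolist()) for v in range(138,164)])
for n,u,v,z in(('flux',313,233,.075),('jar',117,228,.06),('graver',503,237,.08),('lbar',210,281,.075),('rbar',379,258,.075)):print(n,plane(m,u,v,z).round(3))
cv2.imwrite('pics/crop.png',big[:,:,::-1])
E
```

```text
((552.701416015625, 206.050048828125), (131.273681640625, 101.51019287109375), 83.8181381225586) box [[495.20001220703125, 146.3000030517578], [596.0999755859375, 135.3000030517578], [610.2000122070312, 265.79998779296875], [509.29998779296875, 276.79998779296875]] px [186 213] [251 265]
rail ((755.7366943359375, -0.070281982421875), (696.168212890625, 13.978564262390137), 89.49281311035156) [[745.6664428710938, -348.0788879394531], [759.6444702148438, -348.2026062011719], [765.8069458007812, 347.9383239746094], [751.8289184570312, 348.0620422363281]]
[(138, [143, 146, 144]), (139, [139, 142, 140]), (140, [142, 144, 143]), (141, [146, 148, 149]), (142, [181, 186, 189]), (143, [203, 201, 163]), (144, [204, 193, 82]), (145, [205, 192, 56]), (146, [207, 192, 55]), (147, [205, 190, 54]), (148, [206, 189, 54]), (149, [205, 189, 53]), (150, [160, 151, 85]), (151, [174, 178, 177]), (152, [150, 155, 155]), (153, [87, 77, 55]), (154, [83, 71, 33]), (155, [79, 78, 70]), (156, [83, 86, 85]), (157, [116, 119, 119]), (158, [137, 139, 138]), (159, [139, 143, 140]), (160, [142, 144, 143]), (161, [142, 145, 142]), (162, [142, 145, 143]), (163, [141, 143, 142])]
[(138, [137, 141, 140]), (139, [140, 142, 141]), (140, [138, 141, 139]), (141, [137, 140, 139]), (142, [136, 139, 138]), (143, [139, 141, 141]), (144, [141, 144, 143]), (145, [127, 129, 128]), (146, [175, 180, 180]), (147, [204, 207, 170]), (148, [204, 204, 97]), (149, [206, 202, 56]), (150, [204, 201, 55]), (151, [204, 202, 55]), (152, [206, 204, 58]), (153, [205, 206, 57]), (154, [205, 208, 137]), (155, [206, 211, 196]), (156, [153, 157, 158]), (157, [86, 75, 57]), (158, [86, 73, 34]), (159, [81, 78, 70]), (160, [84, 85, 85]), (161, [125, 126, 124]), (162, [145, 149, 147]), (163, [145, 148, 146])]
flux [0.565 0.001 0.075]
jar [0.574 0.422 0.06 ]
graver [ 0.559 -0.406  0.08 ]
lbar [0.462 0.219 0.075]
rbar [ 0.513 -0.14   0.075]
```

View pics/crop.png

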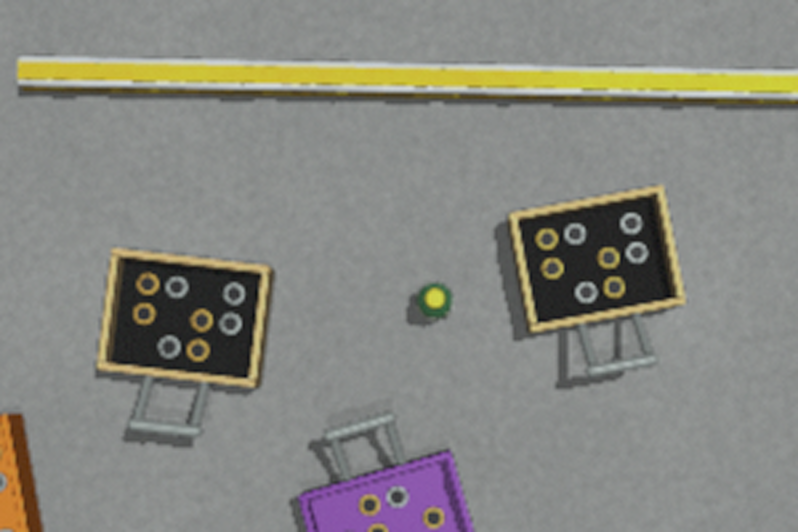

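The crop shows the left tray turned clockwise with its bar at the bottom, the right tray turned the other way, the flux at (435,298) between them, and the purple look-alike's bar at (365,430). I still need the right tray.

```bash
sed -i 's/(10,40,120),(24,200,255)/(10,40,110),(30,200,255)/; s/100<v<300/165<v<300/' meas.py
python3 - <<'E'
from meas import *
im=cv2.imread('pics/top1.png')[:,:,::-1].copy(); m=model('top')
for c,P,r in trays(im,m):
    print(r,'box',cv2.boxPoints(r).round(1).tolist())
for u,v in((200,152),(430,156)): print('railfront',plane(m,u,v,.03).round(4))
s=model('scene')
# visibility of underside from scene camera at tilt
for (x,y,yaw) in((.5527,.206,-.108),(.605,-.085,.19)):
    f=np.array([x-.05*np.cos(yaw),y-.05*np.sin(yaw),0]);ex=np.array([np.cos(yaw),np.sin(yaw),0])
    for t in(.9,.95,1.0):
        n=np.sin(t)*ex-np.array([0,0,np.cos(t)]); c=f+.05*(np.cos(t)*ex+np.array([0,0,np.sin(t)]))
        d=np.array(s['position'])-c; print(t,np.degrees(np.arcsin(n@d/np.linalg.norm(d))).round(2),np.round(proj(s,c)))
E
```

```text
((552.6436157226562, 206.0099639892578), (131.3361053466797, 101.62519073486328), 83.83624267578125) box [[495.1000061035156, 146.1999969482422], [596.0999755859375, 135.3000030517578], [610.2000122070312, 265.79998779296875], [509.20001220703125, 276.79998779296875]]
((603.2203369140625, -132.63084411621094), (101.51663208007812, 131.1017303466797), 10.879889488220215) box [[541.0, -77.80000305175781], [565.7000122070312, -206.60000610351562], [665.4000244140625, -187.39999389648438], [640.7000122070312, -58.70000076293945]]
railfront [0.7465 0.2527 0.03  ]
railfront [ 0.7421 -0.2602  0.03  ]
0.9 0.06 [349. 201.]
0.95 2.42 [348. 201.]
1.0 4.78 [348. 200.]
0.9 -10.68 [295. 272.]
0.95 -8.25 [294. 271.]
1.0 -5.81 [293. 271.]
```

Geometry says the scene camera can see the left tray's underside only near full tilt, at about 5° grazing. It can't see the right tray's underside at all, so the left tray will decide. Now I'll approach the left bar with the fingers closed.

```bash
cat > go.py <<'E'
from h import *
def go(x,y,z,yaw=None):
    o=ctrl.get_obs(); Rm=R.from_euler('xyz',o['eef_rot']).as_matrix()
    d=Rm.T@(np.array([x,y,z])-o['ee_pos'])
    t=0 if yaw is None else -(yaw-o['eef_rot'][2])
    print('t',round(o['time_s'],2),'pos',o['ee_pos'].round(4),'yaw',o['eef_rot'][2].round(3),'F',np.round(o['force'],1),'tool delta',d.round(4),'turn',round(t,3))
if __name__=='__main__': go(*map(float,sys.argv[1:]))
E
python3 go.py .4632 .2158 .15 1.463
python3 -m handwheel '[[[0,0,0,-0.09],[0,0,0,-0.09]]]' 0
python3 go.py .4632 .2158 .15 1.463
```

```text
t 0.1 pos [0.156  0.5272 0.224 ] yaw 1.283 F [-1.   0.   0.3] tool delta [-0.2113  0.3829  0.0742] turn -0.18
time_s: 0.3
ee_pos: [0.1559, 0.5269, 0.2232]
eef_rot: [-3.141, 0.002, 1.467]
force: [0.5, -0.2, 0.4]
grip_width: 0.0813
t 0.3 pos [0.1559 0.5269 0.2232] yaw 1.467 F [ 0.5 -0.2  0.4] tool delta [-0.2774  0.3379  0.0737] turn 0.004
```

```bash
python3 -m handwheel '[[[-0.027,0.034,0,0],[-0.027,0.034,0,0],[-0.027,0.034,0,0],[-0.027,0.034,0,0],[-0.027,0.034,0,0],[-0.027,0.034,0,0],[-0.027,0.034,0,0],[-0.027,0.034,0,0],[-0.027,0.034,0,0],[-0.027,0.034,0,0]]]' 0
python3 go.py .4632 .2158 .12 1.463
python3 - <<'E'
from h import *
save('wrist','w1.png'); print(model('wrist'))
E
```

```text
time_s: 1.3
ee_pos: [0.4745, 0.2146, 0.2211]
eef_rot: [-3.138, 0.006, 1.479]
force: [0.0, 1.1, 0.2]
grip_width: 0.0019
t 1.3 pos [0.4745 0.2146 0.2211] yaw 1.479 F [0.  1.1 0.2] tool delta [ 0.0007 -0.011   0.1011] turn 0.016
{'camera_matrix': array([[331.62388286,   0.        , 320.87050369],
       [  0.        , 331.62388286, 237.45199395],
       [  0.        ,   0.        ,   1.        ]]), 'position': array([0.40771375, 0.21885652, 0.38189469]), 'attitude': array([-0.2475841 ,  0.00667162,  1.47578292])}
```

View pics/w1.png

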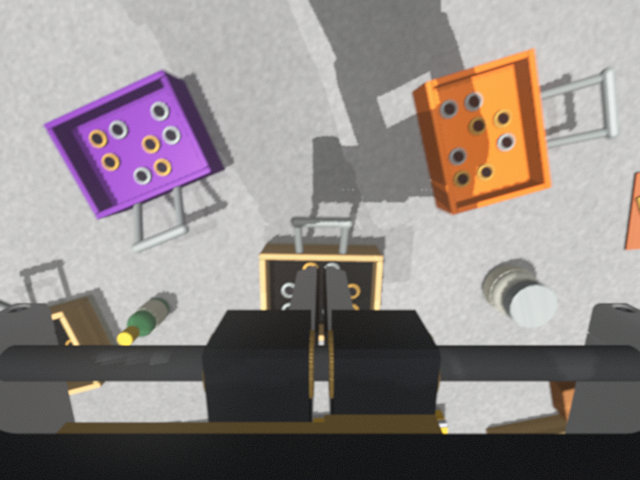

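The wrist view shows the left tray's bar just ahead of the fingers, centred at about (322,221). Purple (135,145) and orange (485,130) are behind it. I'll check the bar position from this view.

```bash
python3 - <<'E'
from h import *
m=model('wrist')
for p in((294,221),(351,222),(322,221)): print(plane(m,*p,.075).round(4))
E
python3 -m handwheel '[[[0,-0.005,0.035,0.008],[0,-0.005,0.035,0.008],[0,-0.001,0.02,0]]]' 0
python3 go.py .4632 .2158 .099 1.463
```

```text
[0.4664 0.1857 0.075 ]
[0.4724 0.2392 0.075 ]
[0.4689 0.212  0.075 ]
time_s: 1.65
ee_pos: [0.4694, 0.2089, 0.1299]
eef_rot: [3.14, 0.005, 1.454]
force: [0.7, 0.8, -0.8]
grip_width: 0.0002
t 1.65 pos [0.4694 0.2089 0.1299] yaw 1.454 F [ 0.7  0.8 -0.8] tool delta [ 0.0063 -0.007   0.0309] turn -0.009
```

```bash
python3 -m handwheel '[[[0.005,-0.005,0.018,-0.009],[0,0,0.008,0],[0,0,0.005,0],[0,0,0,0]]]' 0
python3 go.py .465 .2155 .099 1.463
```

```text
time_s: 2.05
ee_pos: [0.4628, 0.2139, 0.0981]
eef_rot: [-3.136, 0.007, 1.462]
force: [-1.1, -3.6, 8.4]
grip_width: 0.0004
t 2.05 pos [0.4628 0.2139 0.0981] yaw 1.462 F [-1.1 -3.6  8.4] tool delta [ 0.0018  0.002  -0.0009] turn -0.001
```

```bash
python3 -m handwheel '[[[0,-0.007,0.0045,0],[0,-0.007,0.005,0],[0,-0.006,0.006,0],[0,-0.0055,0.0065,0],[0,-0.005,0.007,0]]]' 0
python3 go.py .434 .2185 .0706 1.463
python3 - <<'E'
from h import *
im=save('scene','s2.png'); cv2.imwrite('pics/s2c.png',cv2.resize(im[130:330,210:470],None,fx=3,fy=3)[:,:,::-1])
E
```

```text
time_s: 2.55
ee_pos: [0.4326, 0.2174, 0.0723]
eef_rot: [-3.14, 0.005, 1.461]
force: [-3.6, 0.4, 3.7]
grip_width: 0.0006
t 2.55 pos [0.4326 0.2174 0.0723] yaw 1.461 F [-3.6  0.4  3.7] tool delta [0.0013 0.0013 0.0017] turn -0.002
```

View pics/s2c.png

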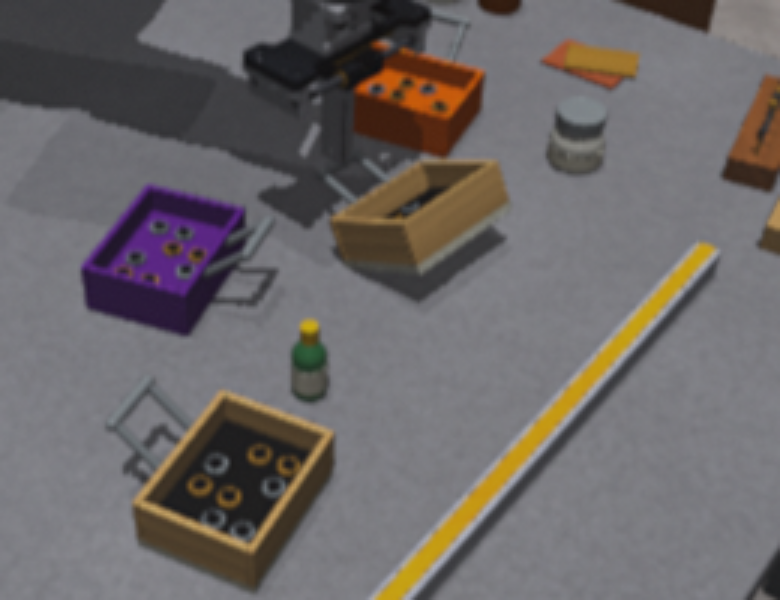

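The left tray is rocking about its front edge as planned, with the tray at crop (420,215). I'll continue to near full tilt.

```bash
python3 -m handwheel '[[[0,-0.0042,0.0078,0],[0,-0.0037,0.008,0],[0,-0.003,0.0085,0],[0,-0.0022,0.0085,0],[0,-0.001,0.0075,0],[0,0,0.002,0]]]' 0
python3 go.py .4195 .2195 .0300 1.463
python3 - <<'E'
from h import *
im=save('scene','s3.png'); cv2.imwrite('pics/s3c.png',cv2.resize(im[150:230,300:400],None,fx=7,fy=7)[:,:,::-1])
E
```

```text
time_s: 3.2
ee_pos: [0.4172, 0.2192, 0.0277]
eef_rot: [-3.14, 0.005, 1.462]
force: [-17.4, -7.5, 56.3]
grip_width: 0.0003
t 3.2 pos [0.4172 0.2192 0.0277] yaw 1.462 F [-17.4  -7.5  56.3] tool delta [ 0.0005  0.0022 -0.0023] turn -0.001
```

View pics/s3c.png

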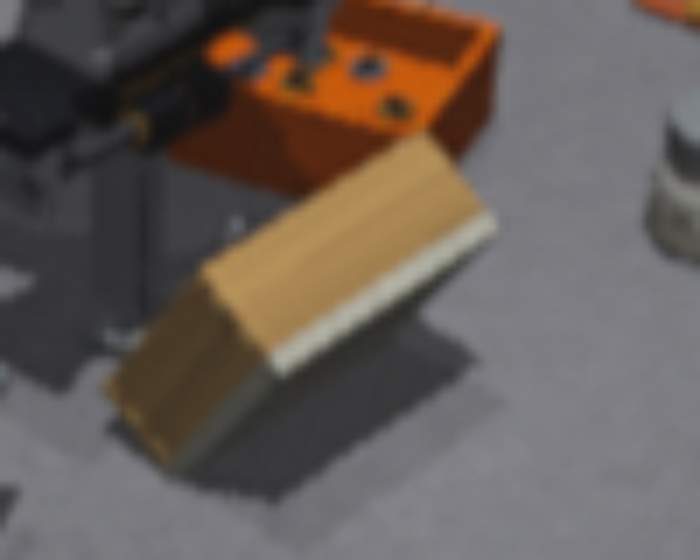

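The bar has reached the bench (56 N), so I'll ease off at once and hold just above it. The underside sliver below the white edge is dark in this view, so I'll check it numerically for red.

```bash
python3 -m handwheel '[[[0,0.0005,-0.002,0],[0,0,0,0],[0,0,0,0],[0,0,0,0]]]' 0
python3 - <<'E'
from h import *
ims=[imaging.camera('scene').astype(float) for _ in range(3)]
im=np.mean(ims,0); cv2.imwrite('pics/s4.png',im[:,:,::-1])
red=im[...,0]-(im[...,1]+im[...,2])/2
for u in range(336,372,3):
    print(u,[tuple(im[v,u].astype(int)) for v in range(int(203-(u-340)*20/31),int(203-(u-340)*20/31)+8)])
print(ctrl.get_obs()['force'],ctrl.get_obs()['ee_pos'])
E
```

```text
time_s: 3.65
ee_pos: [0.418, 0.2192, 0.0292]
eef_rot: [-3.14, 0.005, 1.462]
force: [-0.5, 0.7, 2.1]
grip_width: 0.0005
336 [(np.int64(73), np.int64(73), np.int64(68)), (np.int64(69), np.int64(69), np.int64(64)), (np.int64(61), np.int64(60), np.int64(56)), (np.int64(53), np.int64(52), np.int64(49)), (np.int64(50), np.int64(49), np.int64(47)), (np.int64(51), np.int64(50), np.int64(48)), (np.int64(53), np.int64(52), np.int64(51)), (np.int64(54), np.int64(54), np.int64(56))]
339 [(np.int64(90), np.int64(89), np.int64(84)), (np.int64(60), np.int64(60), np.int64(56)), (np.int64(52), np.int64(51), np.int64(48)), (np.int64(51), np.int64(50), np.int64(46)), (np.int64(50), np.int64(49), np.int64(46)), (np.int64(51), np.int64(50), np.int64(48)), (np.int64(53), np.int64(52), np.int64(52)), (np.int64(55), np.int64(55), np.int64(56))]
342 [(np.int64(155), np.int64(155), np.int64(145)), (np.int64(105), np.int64(104), np.int64(96)), (np.int64(57), np.int64(56), np.int64(52)), (np.int64(47), np.int64(47), np.int64(44)), (np.int64(50), np.int64(49), np.int64(46)), (np.int64(51), np.int64(50), np.int64
[... 2885 characters left out ...]
(124), np.int64(124), np.int64(127)), (np.int64(123), np.int64(123), np.int64(127)), (np.int64(123), np.int64(123), np.int64(127))]
369 [(np.int64(124), np.int64(124), np.int64(119)), (np.int64(111), np.int64(110), np.int64(113)), (np.int64(120), np.int64(120), np.int64(126)), (np.int64(126), np.int64(125), np.int64(131)), (np.int64(126), np.int64(125), np.int64(131)), (np.int64(126), np.int64(125), np.int64(130)), (np.int64(125), np.int64(125), np.int64(131)), (np.int64(126), np.int64(126), np.int64(131))]
[0.43052659 0.31952189 1.16352323] [0.41800261 0.21914278 0.02928609][ WARN:0@9.327] global loadsave.cpp:1063 imwrite_ Unsupported depth image for selected encoder is fallbacked to CV_8U.
```

```bash
python3 - <<'E'
from h import *
im=cv2.imread('pics/s4.png')[150:230,300:400]
im=np.clip((im/255.)**.6*340-60,0,255).astype(np.uint8)
hs=cv2.cvtColor(im,cv2.COLOR_BGR2HSV); hs[...,1]=np.clip(hs[...,1].astype(int)*2,0,255); im=cv2.cvtColor(hs,cv2.COLOR_HSV2BGR)
cv2.imwrite('pics/s4c.png',cv2.resize(im,None,fx=7,fy=7,interpolation=cv2.INTER_NEAREST))
s=model('scene');yaw=-.108;t=1.0;ex=np.array([np.cos(yaw),np.sin(yaw),0]);ey=np.array([-ex[1],ex[0],0]);f=np.array([.5029,.2114,0])
for a in(0,.05,.1):
  for b in(-.065,-.038,0,.038,.065): print(a,b,((np.array(proj(s,f+a*(np.cos(t)*ex+np.array([0,0,np.sin(t)]))+b*ey))-[300,150])*7).round())
E
```

```text
0 -0.065 [168. 476.]
0 -0.038 [214. 445.]
0 0 [277. 403.]
0 0.038 [338. 362.]
0 0.065 [380. 333.]
0.05 -0.065 [222. 424.]
0.05 -0.038 [269. 393.]
0.05 0 [333. 350.]
0.05 0.038 [395. 308.]
0.05 0.065 [438. 279.]
0.1 -0.065 [279. 368.]
0.1 -0.038 [327. 336.]
0.1 0 [393. 293.]
0.1 0.038 [456. 251.]
0.1 0.065 [499. 222.]
```

View pics/s4c.png

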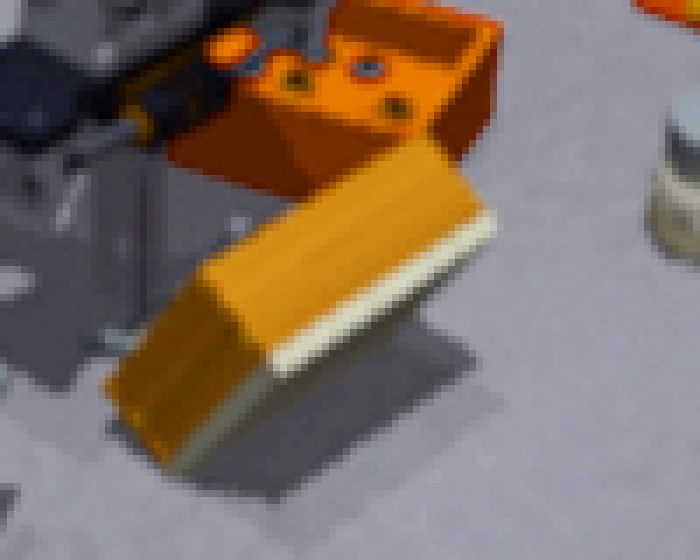

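The enhanced crop shows the left tray's underside as a thin olive-white sliver from (168,476) to (380,333), with the back lip above it. There is no red anywhere across the middle where the stamp would be, so the left tray is unstamped and the right one must have the stamp. I'll let the left tray down along the same arc.

```bash
python3 -m handwheel '[[[0,0.001,-0.006,0],[0,0.002,-0.008,0],[0,0.003,-0.008,0],[0,0.0035,-0.0075,0],[0,0.0045,-0.007,0],[0,0.005,-0.007,0],[0,0.0055,-0.006,0],[0,0.006,-0.006,0],[0,0.007,-0.005,0],[0,0.007,-0.0045,0]]]' 0
python3 go.py .4632 .2158 .099 1.463
```

```text
time_s: 4.8
ee_pos: [0.4669, 0.2142, 0.101]
eef_rot: [3.14, 0.004, 1.462]
force: [-0.6, -0.2, -0.6]
grip_width: 0.0004
t 4.8 pos [0.4669 0.2142 0.101 ] yaw 1.462 F [-0.6 -0.2 -0.6] tool delta [ 0.0012 -0.0039  0.002 ] turn -0.001
```

```bash
python3 -m handwheel '[[[0,0,-0.02,0],[0,0,-0.04,0],[0,0,-0.04,-0.1],[-0.03,0,0,-0.1],[-0.05,0,0,-0.1]]]' 0
python3 go.py .5148 -.1496 .20 1.761
python3 - <<'E'
from meas import *
im=imaging.camera('top'); m=model('top'); print(plane(m,383,256.5,.075))
for c,P,r in trays(im,m): print(r)
E
```

```text
time_s: 5.3
ee_pos: [0.4721, 0.1358, 0.2045]
eef_rot: [-3.136, 0.004, 1.775]
force: [0.7, 0.4, -0.5]
grip_width: 0.0003
t 5.3 pos [0.4721 0.1358 0.2045] yaw 1.775 F [ 0.7  0.4 -0.5] tool delta [-0.2881 -0.0161  0.0058] turn 0.014
[ 0.51580833 -0.14899681  0.075     ]
((552.8301391601562, 205.94863891601562), (131.33375549316406, 101.60355377197266), 83.88768768310547)
((603.1780395507812, -132.48797607421875), (101.49525451660156, 131.22811889648438), 10.919611930847168)
```

The left tray is back flat within 0.3 mm of where it stood. Next is the right tray.

```bash
python3 -m handwheel '[[[-0.045,-0.002,0,0.002],[-0.045,-0.002,0,0.002],[-0.045,-0.003,0,0.002],[-0.045,-0.003,0,0.002],[-0.045,-0.003,0,0.002],[-0.04,-0.003,0,0.002],[-0.02,0,0,0],[0,0,0,0]]]' 0
python3 go.py .516 -.1494 .11 1.761
```

```text
time_s: 6.15
ee_pos: [0.5166, -0.1662, 0.2054]
eef_rot: [-3.131, 0.002, 1.77]
force: [-0.4, -0.4, 0.0]
grip_width: 0.0005
t 6.15 pos [ 0.5166 -0.1662  0.2054] yaw 1.77 F [-0.4 -0.4  0. ] tool delta [0.0168 0.0037 0.0954] turn 0.009
```

```bash
python3 -m handwheel '[[[0.01,0.002,0.03,0.005],[0.007,0.001,0.035,0.003],[0,0,0.027,0],[0,0,0,0]]]' 0
python3 go.py .5158 -.1494 .099 1.761
```

```text
time_s: 6.55
ee_pos: [0.5151, -0.147, 0.1106]
eef_rot: [-3.131, 0.001, 1.76]
force: [-0.1, -0.1, 0.5]
grip_width: 0.0005
t 6.55 pos [ 0.5151 -0.147   0.1106] yaw 1.76 F [-0.1 -0.1  0.5] tool delta [-0.0025  0.0004  0.0116] turn -0.001
```

```bash
python3 -m handwheel '[[[-0.0025,0,0.008,0],[0,0,0.004,0],[0,0,0.001,0]]]' 0
python3 -m handwheel '[[[0,-0.007,0.0045,0],[0,-0.007,0.005,0],[0,-0.006,0.006,0],[0,-0.0055,0.0065,0],[0,-0.005,0.007,0]]]' 0
python3 go.py .4853 -.1553 .0706 1.761
```

```text
time_s: 6.85
ee_pos: [0.5167, -0.1489, 0.0996]
eef_rot: [-3.133, 0.002, 1.761]
force: [0.1, 0.1, 0.6]
grip_width: 0.0005
time_s: 7.35
ee_pos: [0.485, -0.1555, 0.073]
eef_rot: [-3.137, 0.004, 1.761]
force: [-2.9, 1.4, 4.5]
grip_width: 0.0006
t 7.35 pos [ 0.485  -0.1555  0.073 ] yaw 1.761 F [-2.9  1.4  4.5] tool delta [0.0002 0.0004 0.0024] turn 0.0
```

```bash
python3 -m handwheel '[[[0,-0.0042,0.0078,0],[0,-0.0037,0.008,0],[0,-0.003,0.0085,0],[0,-0.0022,0.0085,0],[0,-0.001,0.0065,0]]]' 0
python3 go.py .4715 -.158 .0292 1.761
```

```text
time_s: 7.85
ee_pos: [0.4675, -0.159, 0.0313]
eef_rot: [-3.135, 0.004, 1.76]
force: [-0.1, 1.1, 0.4]
grip_width: 0.0006
t 7.85 pos [ 0.4675 -0.159   0.0313] yaw 1.76 F [-0.1  1.1  0.4] tool delta [0.0003 0.0042 0.0021] turn -0.001
```

```bash
python3 -m handwheel '[[[0,0.002,0.002,0],[0,0,0,0],[0,0,0,0],[0,0,0,0],[0,0,0,0]]]' 0
python3 - <<'E'
from h import *
im=save('scene','s5.png'); cv2.imwrite('pics/s5c.png',cv2.resize(im[210:330,230:350],None,fx=5,fy=5)[:,:,::-1])
E
```

```text
time_s: 8.35
ee_pos: [0.4687, -0.1589, 0.0291]
eef_rot: [-3.131, 0.003, 1.761]
force: [-4.1, 0.2, 2.9]
grip_width: 0.0004
```

View pics/s5c.png

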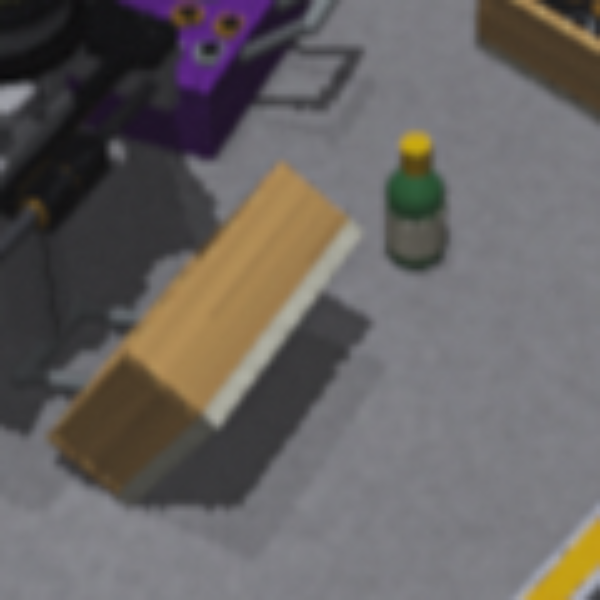

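```bash
python3 - <<'E'
from h import *
im=cv2.imread('pics/s5.png')[:,:,::-1].astype(int); im4=cv2.imread('pics/s4.png')[:,:,::-1].astype(int)
for u,v0 in((277,288),(282,283),(287,277)): print(u,[im[v,u].tolist() for v in range(v0,v0+12)])
print()
for u,v0 in((345,198),(351,194),(340,200)): print(u,[im4[v,u].tolist() for v in range(v0,v0+12)])
E
```

```text
277 [[164, 165, 153], [154, 154, 144], [120, 119, 114], [79, 79, 78], [59, 58, 60], [56, 55, 58], [57, 55, 59], [59, 58, 60], [59, 59, 60], [60, 59, 60], [58, 59, 60], [59, 58, 60]]
282 [[125, 125, 120], [85, 85, 83], [62, 60, 61], [54, 53, 55], [55, 54, 57], [57, 55, 58], [56, 56, 58], [58, 58, 60], [59, 58, 60], [59, 59, 61], [58, 58, 59], [57, 57, 59]]
287 [[97, 97, 92], [69, 69, 68], [55, 54, 56], [56, 55, 58], [58, 57, 59], [57, 56, 58], [58, 58, 59], [57, 56, 58], [58, 57, 59], [58, 58, 60], [59, 58, 60], [58, 57, 59]]

345 [[176, 176, 165], [155, 155, 144], [105, 104, 97], [57, 56, 52], [47, 46, 43], [50, 49, 46], [52, 51, 49], [53, 53, 52], [56, 55, 57], [56, 55, 58], [57, 56, 59], [58, 57, 59]]
351 [[178, 179, 168], [158, 158, 147], [106, 106, 98], [58, 58, 54], [47, 46, 43], [51, 50, 47], [52, 51, 48], [53, 53, 52], [57, 56, 57], [59, 58, 60], [58, 57, 60], [58, 58, 59]]
340 [[172, 171, 158], [176, 176, 165], [159, 159, 149], [109, 109, 103], [61, 61, 57], [49, 48, 45], [50, 50, 47], [51, 50, 48], [53, 52, 51], [56, 55, 57], [57, 56, 58], [57, 56, 59]]
```

That contrast confirms it: the left tray showed four rows of bare shaded white underside at full tilt, and the right shows none, as the geometry predicted. So the stamp is on the right tray. I'll let it down and retreat.

```bash
python3 -m handwheel '[[[0,0.002,-0.006,0],[0,0.002,-0.008,0],[0,0.003,-0.008,0],[0,0.0035,-0.0075,0],[0,0.0045,-0.007,0],[0,0.005,-0.007,0],[0,0.0055,-0.006,0],[0,0.006,-0.006,0],[0,0.007,-0.005,0],[0,0.007,-0.0045,0]]]' 0
python3 -m handwheel '[[[0,0,-0.005,0],[0,0,-0.02,0],[0,0,-0.03,0],[0,0,0,0],[0,0,0,0]]]' 0.094
python3 - <<'E'
from meas import *
im=imaging.camera('top'); m=model('top')
for c,P,r in trays(im,m): print(r)
E
python3 go.py .5395 -.1449 .15 1.761
```

```text
time_s: 9.4
ee_pos: [0.5196, -0.1492, 0.1006]
eef_rot: [-3.135, 0.004, 1.761]
force: [-0.2, 0.6, -0.6]
grip_width: 0.0007
time_s: 9.9
ee_pos: [0.5191, -0.1485, 0.1559]
eef_rot: [-3.13, 0.002, 1.761]
force: [-0.3, 0.2, -0.0]
grip_width: 0.0368
((552.572265625, 205.943359375), (131.6161651611328, 101.88050842285156), 83.75572967529297)
((607.0857543945312, -131.72274780273438), (93.61970520019531, 131.42251586914062), 11.062219619750977)
t 9.95 pos [ 0.5193 -0.1486  0.1561] yaw 1.761 F [ 0.2 -0.3  0. ] tool delta [-0.0002  0.0206  0.0059] turn 0.0
```

```bash
python3 -m handwheel '[[[0,0.01,0,0],[0,0.009,0,0],[0,0,0,0],[0,0,0,0],[0,0,0,0]]]' 0.094
python3 go.py .5384 -.1451 .029 1.761
```

```text
time_s: 10.45
ee_pos: [0.5389, -0.1443, 0.1527]
eef_rot: [-3.126, 0.0, 1.762]
force: [0.3, 0.4, 0.3]
grip_width: 0.0807
t 10.45 pos [ 0.5389 -0.1443  0.1527] yaw 1.762 F [0.3 0.4 0.3] tool delta [-0.0007  0.0013  0.1237] turn 0.001
```

```bash
python3 -m handwheel '[[[0,0,0,0],[0,0,0,0],[0,0,0.03,0],[0,0,0.03,0],[0,0,0.03,0],[0,0,0.02,0],[0,0,0.01,0],[0,0,0,0]]]' 0.094
python3 go.py .5384 -.1451 .029 1.761
```

```text
time_s: 11.25
ee_pos: [0.5374, -0.1453, 0.0304]
eef_rot: [-3.129, 0.002, 1.761]
force: [0.4, -0.8, 0.6]
grip_width: 0.0938
t 11.25 pos [ 0.5374 -0.1453  0.0304] yaw 1.761 F [ 0.4 -0.8  0.6] tool delta [0.     0.0011 0.0014] turn -0.0
```

```bash
python3 -m handwheel '[[[0,0.004,0,0],[0,0.004,0,0],[0,0.004,0,0],[0,0.005,0,0.01],[0,0.006,0,0.02],[0,0.006,0,0.02],[0,0.006,0,0.02],[0,0.006,0,0.02],[0,0.006,0,0.02],[0,0.006,0,0.02]]]' 0.094
python3 -m handwheel '[[[0,0.006,0,0.02],[0,0.006,0,0.02],[0,0.005,0,0.02],[0,0.002,0,0.008]]]' 0.094
python3 go.py .635 -.13 .03 1.562
python3 - <<'E'
from h import *
im=save('top','t6.png'); cv2.imwrite('pics/t6c.png',cv2.resize(im[130:290,290:490],None,fx=4,fy=3.75)[:,:,::-1])
E
```

```text
time_s: 12.25
ee_pos: [0.595, -0.1371, 0.0335]
eef_rot: [-3.131, 0.005, 1.62]
force: [-2.8, -0.2, 1.0]
grip_width: 0.0938
time_s: 12.65
ee_pos: [0.6161, -0.1365, 0.0335]
eef_rot: [-3.132, 0.005, 1.545]
force: [-4.4, 1.1, 2.7]
grip_width: 0.0943
t 12.65 pos [ 0.6161 -0.1365  0.0335] yaw 1.545 F [-4.4  1.1  2.7] tool delta [0.007  0.0187 0.0033] turn -0.017
```

View pics/t6c.png

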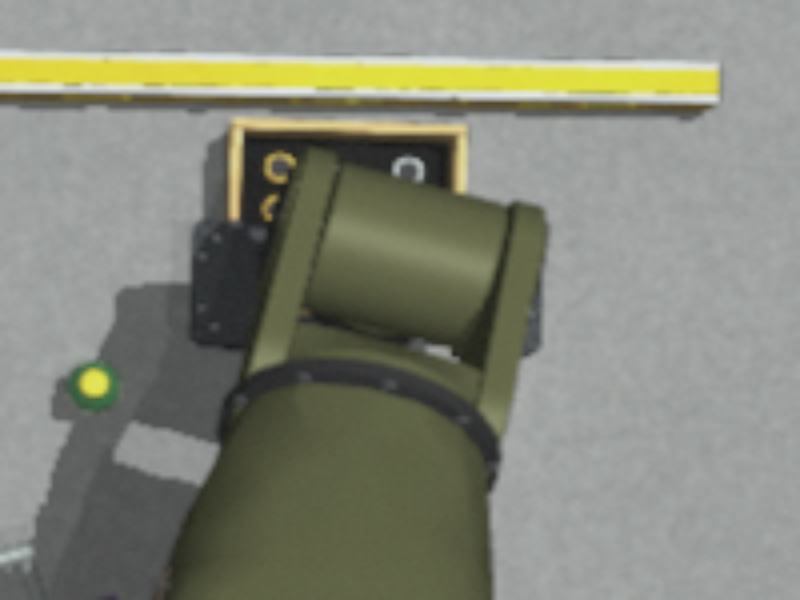

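The tray is between the fingers and almost square, with its back edge at about row 122 against the rail at about row 105 in the crop. That leaves roughly 15–19 mm to go, so I'll push gently and watch the force.

```bash
python3 -m handwheel '[[[0,0.004,0.001,-0.008],[0,0.004,0.001,-0.008],[0,0.004,0,0],[0,0.003,0,0]]]' 0.094
python3 -m handwheel '[[[0,0.003,0,0],[0,0.002,0,0]]]' 0.094
python3 go.py .635 -.13 .03 1.562
```

```text
time_s: 13.1
ee_pos: [0.632, -0.1372, 0.0315]
eef_rot: [-3.132, 0.006, 1.563]
force: [-4.9, -0.2, 3.7]
grip_width: 0.0939
time_s: 13.3
ee_pos: [0.6342, -0.1373, 0.0315]
eef_rot: [-3.122, 0.005, 1.563]
force: [-35.6, 3.4, 23.1]
grip_width: 0.094
t 13.3 pos [ 0.6342 -0.1373  0.0315] yaw 1.563 F [-35.6   3.4  23.1] tool delta [0.0073 0.0007 0.0015] turn 0.001
```

The tray has reached the rail (36 N). I'll back straight off, then rise clear.

```bash
python3 -m handwheel '[[[0,-0.002,0,0],[0,-0.004,0,0],[0,-0.004,0,0],[0,0,0,0]]]' 0.094
python3 -m handwheel '[[[0,0,-0.02,0],[0,0,-0.035,0],[0,0,-0.04,0],[0,0,-0.04,0],[0,-0.04,0,0],[0,-0.05,0,0],[0,-0.05,0,0],[0,-0.05,0,0],[0,-0.05,0,0],[0,-0.04,0,0]]]' 0.094
python3 - <<'E'
from meas import *
im=save('top','t7.png'); m=model('top')
for c,P,r in trays(im,m): print(r,cv2.boxPoints(r).round(1).tolist())
s=save('scene','s7.png')
a=cv2.resize(im[130:280,300:500],None,fx=4,fy=4); b=cv2.resize(s[230:380,220:420],None,fx=4,fy=4)
cv2.imwrite('pics/f7.png',cv2.resize(np.vstack([a,b]),(400*4//3,600))[:,:,::-1])
E
python3 go.py .35 -.13 .2
```

```text
time_s: 13.7
ee_pos: [0.6246, -0.1372, 0.0317]
eef_rot: [-3.124, 0.005, 1.563]
force: [0.2, 0.0, 0.8]
grip_width: 0.094
time_s: 14.7
ee_pos: [0.3456, -0.1336, 0.1752]
eef_rot: [-3.134, 0.008, 1.565]
force: [0.0, 0.2, 1.0]
grip_width: 0.0939
((552.5836181640625, 205.1859130859375), (133.2349090576172, 101.70514678955078), 83.68525695800781) [[494.70001220703125, 144.60000610351562], [595.7999877929688, 133.39999389648438], [610.5, 265.79998779296875], [509.3999938964844, 277.0]]
t 14.8 pos [ 0.3447 -0.1336  0.1754] yaw 1.564 F [-0.3  0.4  0.7] tool delta [ 0.0035  0.0051 -0.0246] turn 0
```

View pics/f7.png

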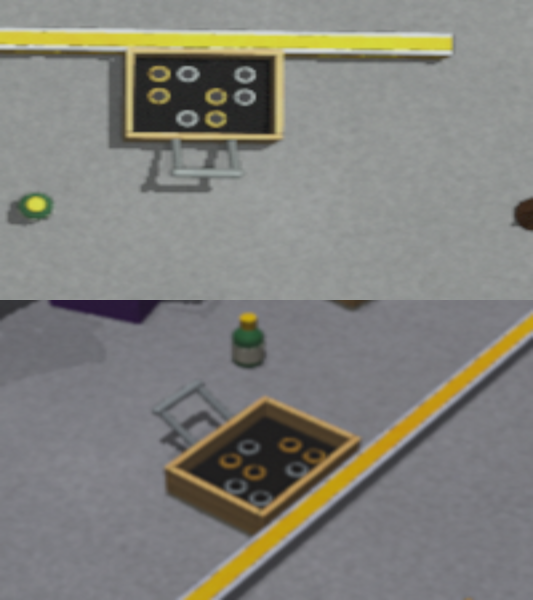

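In both views the stamped tray lies with its back along the rail and its bar toward the robot, and the flux is untouched. One numeric check of squareness and gap, with the rail pixels cut off.

```bash
python3 - <<'E'
from meas import *
im=cv2.imread('pics/t7.png')[:,:,::-1].copy(); m=model('top')
hsv=cv2.cvtColor(im,cv2.COLOR_RGB2HSV); w=cv2.inRange(hsv,(10,40,110),(30,200,255)); w[:162]=0; w[:,:330]=0;w[:,430:]=0;w[215:]=0
P=[]
for u in range(352,402):
    v=np.nonzero(w[:,u])[0]
    if len(v): P.append(plane(m,u,v.max()+.5,.05)[:2])
P=np.array(P); vx,vy,x,y=cv2.fitLine((P*1000).astype(np.float32),cv2.DIST_HUBER,0,.01,.01).ravel()
print('front edge slope dx/dy',vx/vy,'at',x,y,'-> back x',x+100,' rail slope 0.0088, rail x there',742.1+0.0088*(y+130))
i0=cv2.imread('pics/top1.png').astype(int); d=np.abs(i0-im[:,:,::-1].astype(int)).max(2)
for n,u,v in(('flux',313,233),('jar',117,228),('graver',503,237)): print(n,(d[v-15:v+15,u-15:u+15]>40).sum())
E
```

```text
front edge slope dx/dy -0.0071707563 at 641.012 -133.07759 -> back x 741.012  rail slope 0.0088, rail x there 742.0729
flux 0
jar 0
graver 0
```

The front edge reads 0.016 rad off the rail, about 2 mm over the tray's width, which is near pixel noise. I'll refine it with subpixel edges and a close look.

```bash
python3 - <<'E'
from meas import *
m=model('top'); ims=[imaging.camera('top').astype(float) for _ in range(3)]; g=np.mean(ims,0)
def edge(ch,us,v0,v1,z,sign):
    P=[]
    for u in us:
        d=np.diff(ch[v0:v1,u])*sign; d[d<0]=0; k=d.argmax(); s=slice(max(k-1,0),k+2)
        vv=(np.arange(v0,v1-1)+.5)[s]; P.append(plane(m,u,(vv*d[s]).sum()/d[s].sum(),z)[:2]*1000)
    P=np.array(P,np.float32); vx,vy,x,y=cv2.fitLine(P,cv2.DIST_HUBER,0,.01,.01).ravel()
    r=P-[x,y]; r=r@[vy,-vx]; return round(vx/vy,4),round(float(x),1),round(float(y),1),'rms',round(float(r.std()),2)
L=g.mean(2)
print('rail front L/R', edge(L,range(170,340),148,157,.03,-1),edge(L,range(412,465),148,160,.03,-1))
print('rail back all',edge(L,range(170,460),138,150,.03,1))
for a,b in((190,205),): pass
print('tray front pad->rim',edge(L,range(352,366),190,202,.05,1),edge(L,range(352,400),190,200,.05,1))
print('tray front rim->out',edge(L,range(352,400),194,204,.05,-1))
print('tray back rim->pad',edge(L,range(352,400),152,162,.05,-1))
for u in(352,375,398):print(u,[int(x) for x in L[145:164,u]],[int(x) for x in L[190:206,u]])
s=np.mean([imaging.camera('scene') for _ in range(3)],0).astype(np.uint8)
cv2.imwrite('pics/s8.png',cv2.resize(s[250:340,260:350],(720,600)[::-1] if 0 else (600,600),interpolation=cv2.INTER_CUBIC)[:,:,::-1])
E
```

```text
rail front L/R (np.float32(0.009), 744.6, 131.7, 'rms', 0.29) (np.float32(0.0135), 740.9, -278.7, 'rms', 0.14)
rail back all (np.float32(0.0091), 768.8, 86.2, 'rms', 0.26)
tray front pad->rim (np.float32(-0.0094), 649.1, -99.3, 'rms', 0.01) (np.float32(0.0186), 648.6, -134.2, 'rms', 0.31)
tray front rim->out (np.float32(0.0091), 642.4, -133.5, 'rms', 0.48)
tray back rim->pad (np.float32(0.0058), 736.4, -137.5, 'rms', 0.42)
352 [204, 194, 158, 159, 158, 159, 159, 152, 175, 182, 179, 131, 56, 45, 28, 33, 38, 39, 38] [39, 38, 37, 39, 38, 37, 144, 179, 138, 75, 57, 75, 86, 87, 117, 147]
375 [185, 203, 177, 161, 161, 161, 161, 161, 133, 153, 179, 131, 64, 51, 36, 25, 35, 37, 38] [37, 38, 37, 39, 38, 35, 106, 160, 181, 133, 57, 69, 84, 88, 89, 126]
398 [189, 213, 195, 161, 160, 160, 160, 160, 139, 161, 180, 177, 131, 59, 43, 24, 33, 37, 38] [39, 35, 30, 32, 33, 31, 46, 142, 181, 134, 59, 59, 80, 90, 109, 138]
```

View pics/s8.png

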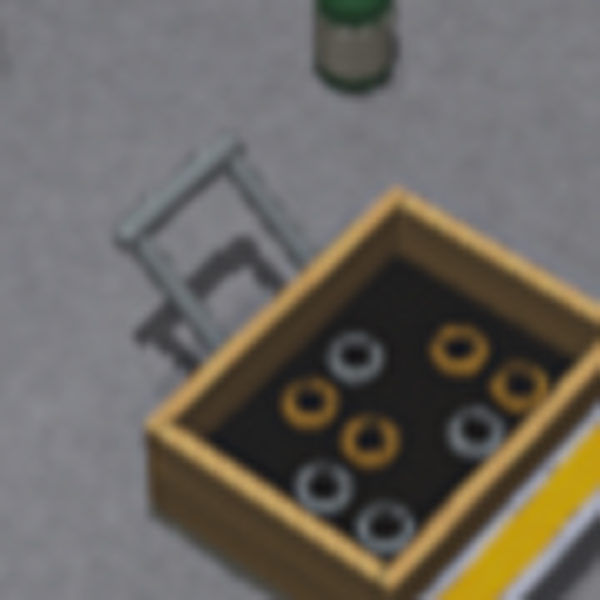

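With subpixel edges, the tray's front rim slope is 0.0091 against the rail's 0.0090. Its back comes out at x ≈ 742.4 mm against a rail face of ≈ 742.3 mm, so it is flush and square. Handing in.

```bash
python3 -c "
from station import ctrl
print(ctrl.hand_in()); o=ctrl.get_obs(); print(o['time_s'],o['force'])"
```

```text
the job is handed in; nothing more can be done
None
the job is handed in; nothing more can be done
```

I rocked the left tray up to about 1.0 rad, held it and let it down flat, then did the same with the right tray. I then pushed the right tray against the rail and handed the job in at about 15 s of robot time.

**Which tray has the stamp:** I inferred that it is the right one. At full tilt the scene camera caught a thin strip of the left tray's underside, which was plain white with no red where the stamp would be. The right tray's underside was turned away from every camera, so I never saw the red stamp itself.

**Last checks:**
- **Right tray:** its back is at x ≈ 742.4 mm, against ≈ 742.3 mm for the rail face. The slopes are 0.0091 and 0.0090, so it is flush and square.
- **Left tray:** its outline is within about 1 mm of where it started.
- **Bottle, jar and hand tool:** they have not moved in the top picture.
- **Robot:** it was clear of everything at hand-in.

**Disagreements and peaks:**
- A first, coarser fit put the right tray 0.016 rad off square. One short subpixel fit, on a 14-pixel stretch of the front rim, still read −0.009. The full-width fits and the close-up showed it flush, so I trusted those.
- The wrist force briefly reached 56 N when the left bar touched the bench, and 36 N in x (with 23 N upward) when the right tray met the rail. Both are below the 120 N wrist limit.

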